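# Test-run the washed seed mill

### The arm

A 6-joint arm with a two-finger parallel gripper is mounted at the origin on the work surface. World frame = base frame: x ahead of the robot, y to its left, z up, the work surface at z = 0. Lengths are in mm, angles in rad, forces in N, time in s.
With the tool pointing down it reaches from about 400 to 925 mm from the base axis. Payload 3.4 kg.
Tool frame: the origin (TCP) lies midway between the tips of the shut fingers; the grasp point (between the pads) lies hold_point_z behind it (hold_point_z is the distance from the TCP to the grasp point, in mm); z points along the fingers, y is the direction in which the jaws open and shut (so a half turn about z gives the same grasp; the last joint's range is limited). The gripper opens to 85 mm and grips with 20 to 120 N. Pads are 22 mm wide; open, the fingers measure 114 mm over their backs; the gripper's body (76 mm by 85 mm) begins 54 mm behind the grasp point. The pads swing forward as they close: fully open they stand 13 mm farther back than shut.
Start: joints at [-1.175, 0.307, 1.506, -0, 1.328, -0.073], TCP at [259.773, -512.981, 231.305] pointing down, gripper open.
Joint ranges: [-3.12, 3.12], [-1.05, 2.28], [0.14, 2.33], [-1.42, 4.57], [0.1, 2.73], [-2.68, 2.68]. Speed limits (rad/s): [2.57, 2.57, 3.14, 3.14, 3.14, 3.14].

### API

Orientations are given as a unit quaternion [w, x, y, z].
In Python, from rig import * gives the robot as it stands.
- The arm moves only by the tool play_rows, never from a script. Its argument "commands" is a list of rows, each a list of 3 entries, a list of its own where there are three numbers: the shift along the world's x, y, z in cm, then the turn about the world's z in rad, then the opening, from 0 (shut) to 1 (fully open). A call has 1 to 10 rows; each row shifts and turns the commanded pose from where the row before left it; what a row does not reach is not made up. A row lasts 1/12 s, in which the tool goes at most 41.7 mm and 7.16 degrees, less where a joint would pass 70% of its speed; a pose out of reach is approached as far as the arm can. A call is refused whole if a number of a shift passes 4.17 or a number of a turn 0.125, either way. A call with a gripper value outside its range is refused whole. The fingers move at their own pace and stop on an object; "force" is the grip in N (left out, the last holds). Time passes only in rows, so rows that do not move let the fingers close. It gives the time, the measured TCP pose, the force and the opening at its end, in the units of the state.
- get_state(): the state, without advancing time (a new reading comes with each control period).
- grab_frame(name): name is "scene" or "top"; returns the picture (384x512x3 uint8, blue, green, red); there is no depth.
- camera_model(name): a dict with "K" (3x3 intrinsics, pixels), "distortion" ([k1, k2, p1, p2, k3] as OpenCV has them; the pictures are not rectified), "eye" and "orientation" of the camera in the world. Camera axes: x right, y down, z forward; pixel columns grow to the right and rows downward; lengths in mm; the calibration is good to about 2 mm. A picture is of the moment at which its call begins. camera_model takes no time and is no camera call.
- close_job(): hands the job in, once; it reports no verdict.
Trained networks look in the newest picture that a camera, given by its name, has taken for a name from the list of things; names that differ only in an ending like _2 or _b are one class to them, and where a whole thing is asked for, a point or a joint stands for the part that bears it (a point fixed in the world has none). Each returns a list of dicts, best first, with "conf" (0 to 1); they miss things now and then, are a little off and sometimes report something else, mostly with a low value. They report only what shows in the picture. A call takes as long as a camera call. They do not tell look-alikes from the thing itself.
- look_for(camera, label): "point" ([x, y, z] in mm, in world coordinates, good to about 4 mm: the middle of the surface that is visible of it).
- spot_point(camera, label): "point" ([x, y, z] in mm, in world coordinates, good to about 4 mm: a listed point, or the origin of a listed thing).
The state is a dict: "clock": time; "q": joint angles; "dq": joint speeds; "effort": joint torques, N m; "tool_pos": TCP position; "tcp_rot": TCP orientation; "wrist_force": force on the tool from outside, world axes, zero at the start; "ft_torque": the same for the moment, N m; "width": opening from 0.0 (shut) to 1.0 (fully open).
Only numpy, scipy, OpenCV 4.12 (cv2) and the standard library are available. Lean on these libraries where they do the work, as an engineer would, in place of code of your own. Each camera call takes 0.05 s, during which the arm holds its last target. There are 200 camera calls.

### The job

The washed seed mill is back together and needs its empty test run. First wake it with the push button on its control box, pressing it all the way in and letting it come back out. Then take the lid by its knob, set it on the mill, sliding it about until the bush underneath drops over the cutter shaft, press it fully down against the sprung lid switch, and end the job still holding it down, without letting go, so that the mill keeps running; leave everything else on the bench where it is.

Things in the scene. Friction and masses are not known exactly. Their poses are not given: they have to be found in the camera images.
- mill: Bench seed mill, fixed to the table: an upright stainless drum 172 mm in diameter with an open round bowl in its top (mouth 128 mm across), and a grey control box (85 mm long, 104 mm wide, top 90 mm above the table) sticking out on the mill's own -x side. Origin: on the table under the centre of the bowl; z up. The flat bowl rim is 126 mm above the table.
- pin_tip (a point): Tip of the mill's cutter shaft, the locating pin: a steel pin 10 mm in diameter on the axis of the bowl, tapering to about 4 mm over its top 7 mm. The tip stands 132 mm above the table, 6 mm above the bowl rim. It is hidden once the lid is over it.
- lid_switch (a joint): Sprung lid switch: three black plungers (9 mm across, on a 151 mm circle) in the bowl rim, moving down together. 0 = up, standing 5 mm above the rim; 0.005 m = level with the rim, where the lid meets the rim. About 6 N to start it, 11 N at 5 mm; the lid's own weight (about 3 N) does not move it. The mill runs only while it is down.
- power_button_top (a point): Middle of the top of the push button, a round grey cap 32 mm in diameter in a black collar 48 mm in diameter, on top of the control box, facing up; the cap's top is 112 mm above the table when out and the collar's top 102 mm. It lies 122 mm from the axis of the bowl, towards the mill's own -x. Moves with the cap.
- power_button (a joint): Push button travel: 0 m = out, 0.006 m = fully in, moving straight down; about 1.5 N to start it, 5 N fully in; springs back by itself.
- lid_knob (a point): Centre (half-way up) of the black knob on the lid: a cylinder 36 mm in diameter and 40 mm tall, to grip from above; 51 mm above the lid's lowest edge; z = lid axis, up. Below it a hub 42 mm in diameter, its top 29 mm above the lowest edge. Height of this point above the table: 181 mm riding on the pin's tip, 170 dropped over the pin onto the raised plungers, 165 fully pressed down.
- lid_bush (a point): Centre of the mouth of the black bush under the lid: a blind hole 13 mm in diameter and 22 mm deep, opening downwards in a flat round face 42 mm in diameter, on the lid's axis, 2 mm above the lid's lowest edge and 49 mm below the centre of the knob.
- lid: The mill's lid, loose, about 0.3 kg, lying right way up on the table at the start: a stainless disc 166 mm in diameter, 5 mm thick, its underside 12 mm above the lid's lowest edge, with a thin skirt 114 mm in diameter below that enters the bowl mouth with play all round. Origin: centre of the lowest edge, 51 mm below the centre of the knob; z up.
- jar: Closed amber jar, 58 mm in diameter, 85 mm tall, standing between the places of mill and lid; leave alone. Origin under its centre.
- measure: Small steel measuring cup, 60 mm in diameter, 45 mm tall, near the robot, between spatula and film; leave alone. Origin under its centre.
- spatula: Wooden-handled spatula, 240 mm long, lying crosswise on the table near the robot, left of its middle; leave alone. Origin under its middle.
- film: Roll of film in an open carton, 68 x 226 x 60 mm, lying crosswise near the robot, right of its middle; leave alone. Origin under its centre.
Not all that is in view belongs to the job. Leave any brown look-alike of the lid alone.

How it is judged (in metres and radians):
On the way, in this order (a step that is already met when the one before it is completed fails the run):
1. the push button is pressed fully in (value of joint power_button above 0.0048 m), for 0.05 s.
2. the push button is let out again, the lid being still off the mill (value of joint power_button below 0.001 m and distance between lid_bush and pin_tip above 0.04 m), for 0.1 s.
3. the lid is over the pin and pressed down, the lid switch in (z of lid_bush in the frame of pin_tip below -0.0135 m and horizontal distance between lid_bush and pin_tip below 0.004 m and value of joint lid_switch above 0.0035 m), for 0.3 s.
At the end, for the whole second after the job is handed in: Lid over the pin, centred within 4 mm, level within 3 degrees, its bush at least 13.5 mm down over the pin (16 mm is home); the robot still holds it down (over 2 N on the lid), the lid switch in by over 3.5 of its 5 mm; lid still, push button out (all of step 3 and angle between lid_knob's own z axis and vertical below 0.06 rad and value of joint power_button below 0.001 m and linear speed of lid below 0.02 m/s and (contact force between lid and the fingers above 2 N or contact force between lid and the arm above 2 N)); the arm keeps its last pose, push and grip.
It fails at once if something else on the bench was pushed or knocked (distance of any of jar, measure, spatula, film from where it was at the start of the episode above 0.03 m or angle between any of jar, measure's own z axis and vertical above 0.5 rad).
It also fails if it takes over 54 s, if anything falls off the work surface, if the arm or the gripper's body presses on something with over 40 N, if the wrist force passes 120 N, or if a joint passes its speed limit or range.

## Working session

There is one attempt and no reset: what is moved stays moved. The work goes in short steps, Python scripts to look and compute and a tool call to move; the robot and the scene stay as the last step left them, time stands still between calls to the robot, and variables do not carry over. Pictures are saved under pics/ and viewed, about 8 in all and at most 12, crops included, and the job is handed in when it is done.

Besides the shell and the picture viewer there is one more tool, called after "Call:" as name([rows], argument=value, ...), one row to a line, values as JSON. play_rows: Moves the arm, as the interface text tells. Its arguments: {"type":"object","properties":{"commands":{"type":"array"},"force":{"type":"number"}},"required":["commands"]}

```bash
mkdir -p pics
cat > h.py <<'E'
from rig import *
import numpy as np, cv2
from scipy.spatial.transform import Rotation as R
def proj(cam,P):
    m=camera_model(cam);q=m["orientation"]
    Rm=R.from_quat([q[1],q[2],q[3],q[0]]).as_matrix().T
    t=-Rm@np.array(m["eye"],float)
    return cv2.projectPoints(np.array(P,float).reshape(-1,1,3),cv2.Rodrigues(Rm)[0],t,np.array(m["K"],float),np.array(m["distortion"],float))[0].reshape(-1,2)
def ray(cam,uv,z):
    m=camera_model(cam);q=m["orientation"]
    Rm=R.from_quat([q[1],q[2],q[3],q[0]]).as_matrix()
    n=cv2.undistortPoints(np.array(uv,float).reshape(-1,1,2),np.array(m["K"],float),np.array(m["distortion"],float)).reshape(-1,2)
    e=np.array(m["eye"],float);d=np.c_[n,np.ones(len(n))]@Rm.T
    return e+d*((z-e[2])/d[:,2])[:,None]
E
python3 - <<'E'
from h import *
ims=[]
for c in("scene","top"):
    im=grab_frame(c);cv2.imwrite(f"pics/{c}0.png",im);ims.append(im)
    m=camera_model(c);print(c,m["eye"],m["K"])
    for l in("lid_knob","pin_tip","power_button_top","mill","lid","jar","measure"):
        for d in spot_point(c,l)[:3]:
            print(l,np.round(d["point"]),round(d["conf"],2),np.round(proj(c,d["point"])[0]))
s=get_state();print(s)
try: print(hold_point_z)
except Exception as e: print(e)
cv2.imwrite("pics/a.png",np.vstack(ims)[:, :])
E
```

```text
scene [982.09047575  12.29828204 915.01161242] [[363.12560992   0.         258.55936627]
 [  0.         363.12560992 196.25304089]
 [  0.           0.           1.        ]]
lid_knob [190. 330.  47.] 0.79 [373. 152.]
lid_knob [567. 204.  52.] 0.77 [343. 258.]
lid_knob [ 486. -109.  110.] 0.28 [224. 214.]
pin_tip [ 577. -187.  131.] 0.63 [188. 240.]
pin_tip [ 580. -190.    3.] 0.29 [194. 263.]
power_button_top [ 489. -114.  110.] 0.64 [222. 215.]
mill [ 576. -189.   -0.] 0.71 [195. 262.]
lid [189. 330.   1.] 0.9 [369. 161.]
lid [569. 203.  -0.] 0.57 [339. 267.]
measure [376.  -2.  -1.] 0.62 [267. 204.]
top [ 348.19294126  -34.51092889 1430.96340855] [[405.16295106   0.         255.48143161]
 [  0.         405.16295106 191.51225012]
 [  0.           0.           1.        ]]
lid_knob [190. 327.  51.] 0.98 [153. 267.]
lid_knob [571. 208.  50.] 0.76 [187. 155.]
pin_tip [ 578. -192.  132.] 0.95 [307. 147.]
power_button_top [ 486. -110.  109.] 0.51 [281. 177.]
mill [ 579. -186.   -2.] 0.94 [300. 154.]
lid [187. 327.   0.] 0.91 [156. 266.]
lid [567. 207.  -0.] 0.87 [190. 158.]
jar [690.  10.  -0.] 0.63 [245. 124.]
measure [373.  -5.  -5.] 0.71 [250. 212.]
{'clock': 0.8, 'q': array([-1.17555144e+00,  3.06750707e-01,  1.50637431e+00,  4.76902501e-06,
        1.32839037e+00, -7.35119152e-02]), 'dq': array([-0.00083542, -0.00011862,  0.00043498,  0.00026765, -0.00054586,
       -0.00049461]), 'effort': array([ 1.02327278e-03, -4.57389700e+01, -2.52321500e+01,  2.70519213e-04,
        2.49013901e-04, -4.33762679e-06]), 'tool_pos': array([ 259.75407572, -513.00874168,  231.34288514]), 'tcp_rot': array([3.77614610e-05, 9.72659020e-01, 2.32237872e-01, 8.47259800e-06]), 'wrist_force': array([ 0.62272782, -0.31130468, -0.66996192]), 'ft_torque': array([ 0.04121303, -0.0166792 ,  0.00526304]), 'width': 0.9984526538409005}
18.700000000000003
```

View pics/scene0.png

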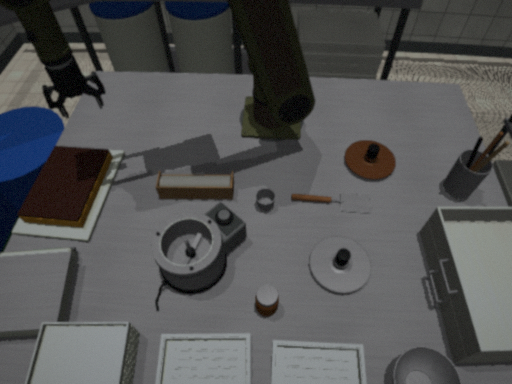

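View pics/top0.png

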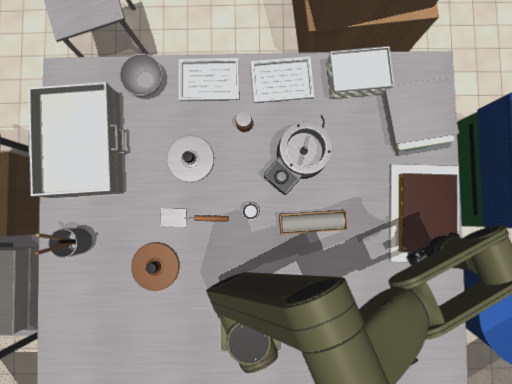

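Things that could be taken for the lid: the steel disc with a knob (top (190,157), scene (343,258)) and the brown disc (top (153,267), scene (373,152)). I choose the steel one. The mill's pin is at top (307,147) and the button at top (281,177). I'll check these in one close crop.

Run:
```python
from h import *
def crop(c,u,v,r=36,k=8):
    im=cv2.imread(f"pics/{c}0.png")[v-r:v+r,u-r:u+r]
    return cv2.resize(im,(380,290) if 0 else (290,290),interpolation=cv2.INTER_CUBIC)
t=np.vstack([np.hstack([crop("top",190,158),crop("top",298,158)]),np.hstack([crop("scene",341,262),crop("scene",205,240)])])
cv2.imwrite("pics/c1.png",t)
```

```text
(no output)
```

View pics/c1.png

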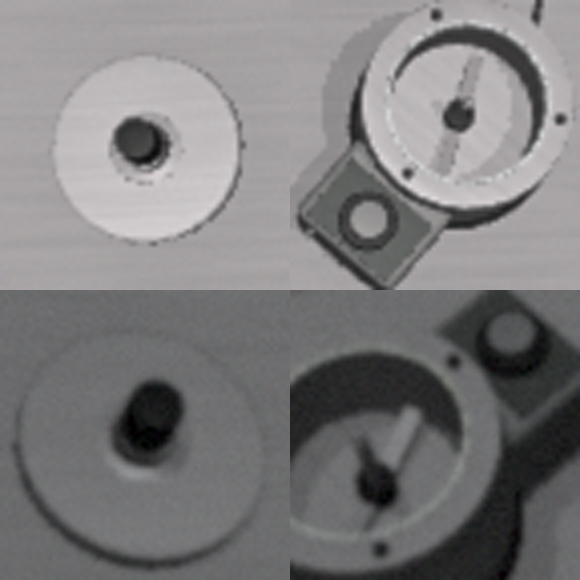

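Call:
play_rows([
  [[1.9, 3.3, 0], 0, 0],
  [[1.9, 3.3, 0], 0, 0],
  [[1.9, 3.3, 0], 0, 0],
  [[1.9, 3.3, 0], 0, 0],
  [[1.9, 3.3, 0], 0, 0],
  [[1.9, 3.3, 0], 0, 0],
  [[1.9, 3.3, 0], 0, 0],
  [[1.9, 3.3, 0], 0, 0],
  [[1.9, 3.3, 0], 0, 0],
  [[1.9, 3.3, 0], 0, 0],
], force=40)

```text
clock: 1.63
tool_pos: [450.4, -181.3, 231.6]
tcp_rot: [0.0, 0.973, 0.232, 0.0]
wrist_force: [0.3, -0.6, 0.0]
width: -0.002
```

The crops show the steel lid with a black knob (top about (188.5,156)), and the mill with an open bowl, three plungers and the grey button cap (top about (281,176)). So the steel disc is the right one.

Run:
```python
from h import *
k=290/72
T=lambda o,p:np.array([o[0]+(p[0]+.5)/k-.5,o[1]+(p[1]+.5)/k-.5])
print("disc",ray("top",[T((154,122),(149,149))],17))
print("knobtop",ray("top",[T((154,122),(139,138))],71), ray("scene",[T((305,226),(158,403-290))],71))
p=ray("top",[T((262,122),q) for q in((146,15),(270,119),(118,173))],131)[:,:2]
A=np.c_[2*p,np.ones(3)];s=np.linalg.solve(A,(p**2).sum(1));print("plungers ctr",s[:2],np.sqrt(s[2]+s[:2]@s[:2]))
print("btn",ray("top",[T((262,122),(78,219))],112),ray("scene",[T((169,204),(512-290,334-290))],112))
```

```text
disc [[563.35853388 202.82368504  17.        ]]
knobtop [[564.61306017 202.18558649  71.        ]] [[564.95444042 203.22747242  71.        ]]
plungers ctr [ 578.6468779  -189.91691861] 75.23398983589661
btn [[ 487.17203979 -109.02000697  112.        ]] [[ 489.44409011 -110.14905038  112.        ]]
```

Call:
play_rows([
  [[1.3, 2.4, -2.5], 0, 0],
  [[1.3, 2.4, -2.5], 0, 0],
  [[1.2, 2.3, -2.5], 0, 0],
  [[0, 0, -2.5], 0, 0],
  [[0, 0, -1.0], 0, 0],
  [[0, 0, 0], 0, 0],
  [[0, 0, -0.4], 0, 0],
  [[0, 0, -0.4], 0, 0],
  [[0, 0, -0.2], 0, 0],
  [[0, 0, 0], 0, 0],
])

```text
clock: 2.47
tool_pos: [488.4, -112.6, 111.9]
tcp_rot: [0.0, 0.973, 0.232, 0.001]
wrist_force: [-0.2, 0.5, 1.3]
width: 0.001
```

Call:
play_rows([
  [[0, 0, -0.2], 0, 0],
  [[0, 0, -0.2], 0, 0],
  [[0, 0, -0.2], 0, 0],
  [[0, 0, -0.1], 0, 0],
  [[0, 0, 0], 0, 0],
])

```text
clock: 2.88
tool_pos: [488.5, -112.6, 105.9]
tcp_rot: [0.001, 0.973, 0.232, 0.001]
wrist_force: [-2.7, -0.3, 12.8]
width: 0.005
```

Call:
play_rows([
  [[0, 0, 1.5], 0, 0],
  [[0, 0, 2.5], 0, 0],
  [[0, 0, 2.0], 0, 0],
  [[1.1, 3.9, 0], 0, 0.5],
  [[1.1, 3.9, 0], 0, 0.8],
  [[1.1, 3.9, 0], 0, 1],
  [[1.1, 3.9, 0], 0, 1],
  [[1.1, 3.9, 0], 0, 1],
  [[1.1, 3.9, 0], 0, 1],
  [[0.9, 3.9, 0], 0, 1],
])

```text
clock: 3.72
tool_pos: [563.0, 163.0, 164.0]
tcp_rot: [0.0, 0.973, 0.232, -0.0]
wrist_force: [1.2, -0.7, -0.0]
width: 0.977
```

Call:
play_rows([
  [[0.1, 3.9, -2.0], 0, 1],
  [[0, 0.3, -2.0], 0, 1],
  [[0, 0, -1.0], 0, 1],
  [[0, 0, 0], 0, 1],
  [[0, 0, 0], 0, 1],
])

```text
clock: 4.13
tool_pos: [562.8, 200.0, 114.4]
tcp_rot: [0.0, 0.973, 0.232, -0.001]
wrist_force: [0.5, -0.3, 0.4]
width: 1.001
```

Run:
```python
from h import *
s=get_state();print(s["clock"],s["tool_pos"],s["wrist_force"],s["width"])
a=grab_frame("scene");b=grab_frame("top")
cr=lambda im,u,v:cv2.resize(im[v-50:v+50,u-50:u+50],(400,400),interpolation=cv2.INTER_CUBIC)
cv2.imwrite("pics/c2.png",np.hstack([cr(a,341,250),cr(b,190,160)]))
```

```text
4.1333 [562.77053838 199.97199759 114.44719773] [ 0.52669508 -0.2856694   0.41414475] 1.0005314628212314
```

View pics/c2.png

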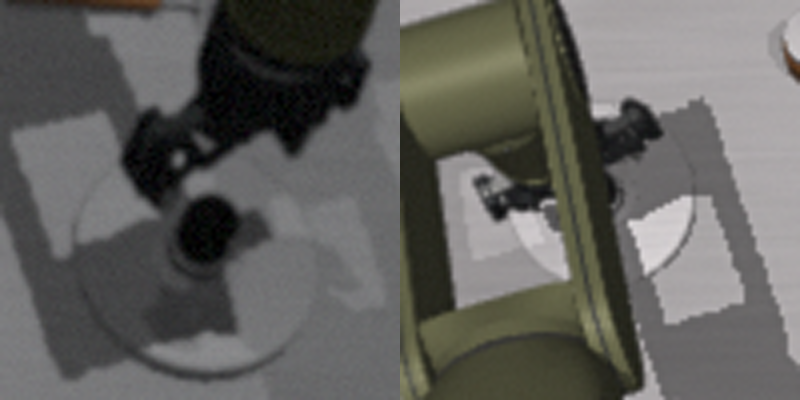

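Call:
play_rows([
  [[0.2, 0.27, -2.5], 0, 1],
  [[0, 0, -2.5], 0, 1],
  [[0, 0, -2.0], 0, 1],
  [[0, 0, -1.2], 0, 1],
  [[0, 0, 0], 0, 1],
  [[0, 0, 0], 0, 0.5],
  [[0, 0, 0], 0, 0.3],
  [[0, 0, 0], 0, 0],
  [[0, 0, 0], 0, 0],
  [[0, 0, 0], 0, 0],
], force=80)

```text
clock: 5.07
tool_pos: [566.8, 204.3, 35.1]
tcp_rot: [-0.0, 0.973, 0.232, 0.002]
wrist_force: [-1.0, -0.0, 7.4]
width: 0.4
```

Call:
play_rows([
  [[0, 0, 0.3], 0, 0],
  [[0, 0, 0.5], 0, 0],
  [[0, 0, 1.5], 0, 0],
  [[0, 0, 3], 0, 0],
  [[0, 0, 3], 0, 0],
  [[0, 0, 3], 0, 0],
  [[0, 0, 3], 0, 0],
  [[0, 0, 2], 0, 0],
  [[0, 0, 1], 0, 0],
  [[0, 0, 0], 0, 0],
])

```text
clock: 5.9
tool_pos: [567.1, 204.2, 209.2]
tcp_rot: [-0.0, 0.973, 0.232, 0.003]
wrist_force: [1.3, -0.2, -2.9]
width: 0.408
```

Run:
```python
from h import *
s=get_state();print(s["clock"],s["tool_pos"],s["wrist_force"],s["ft_torque"],s["width"])
a=grab_frame("scene");b=grab_frame("top")
for c in("scene","top"):
  for l in("lid_knob","lid"):
    for d in spot_point(c,l)[:3]: print(c,l,np.round(d["point"]),round(d["conf"],2),np.round(proj(c,d["point"])[0]))
cr=lambda im,u,v:cv2.resize(im[v-60:v+60,u-60:u+60],(400,400),interpolation=cv2.INTER_CUBIC)
cv2.imwrite("pics/c3.png",np.hstack([cr(a,350,240),cr(b,185,150)]))
```

```text
5.9 [567.12492646 204.21261975 209.21337083] [ 1.32093394 -0.22137841 -2.88336207] [ 0.04028383 -0.01372181 -0.02092137] 0.4079229205581847
scene lid_knob [191. 330.  51.] 0.94 [373. 151.]
scene lid_knob [567. 201. 222.] 0.58 [356. 225.]
scene lid_knob [684.  14.  -4.] 0.55 [267. 305.]
scene lid [569. 202. 173.] 0.83 [352. 236.]
scene lid [190. 330.   4.] 0.7 [370. 161.]
scene lid [ 576. -188.  128.] 0.5 [188. 240.]
top lid_knob [567. 205. 224.] 0.71 [178. 147.]
```

View pics/c3.png

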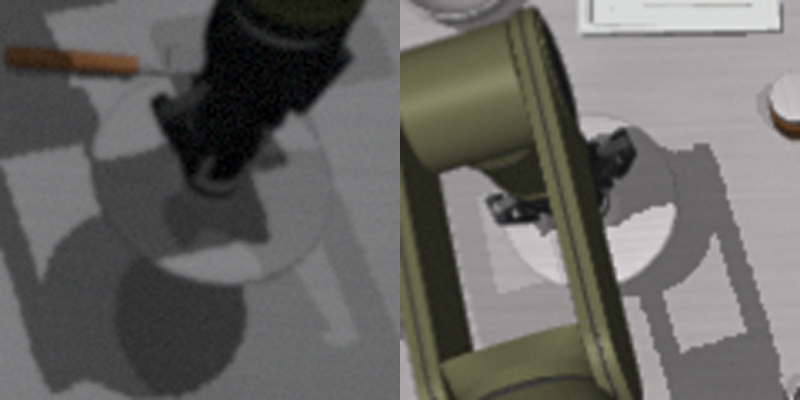

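The lid is held with the wrist reading 2.9 N down. In the scene crop the disc is level, centred at about (354,237) px. Next I carry it over the mill.

Call:
play_rows([
  [[0.1, -2.0, 0], 0, 0],
  [[0.1, -3.5, 0], 0, 0],
  [[0.1, -4.0, 0], 0, 0],
  [[0.1, -4.0, 0], 0, 0],
  [[0.1, -4.0, 0], 0, 0],
  [[0.1, -4.0, 0], 0, 0],
  [[0.2, -4.0, 0], 0, 0],
  [[0.2, -4.0, 0], 0, 0],
  [[0.2, -4.0, 0], 0, 0],
  [[0.1, -3.5, 0], 0, 0],
])

```text
clock: 7.03
tool_pos: [578.1, -168.8, 204.9]
tcp_rot: [-0.0, 0.973, 0.232, -0.001]
wrist_force: [0.6, 0.5, -3.6]
width: 0.399
```

Call:
play_rows([
  [[0, -2.2, 0], 0, 0],
  [[0, 0, -1.0], 0, 0],
  [[0, 0, -1.0], 0, 0],
  [[0, 0, 0], 0, 0],
  [[0, 0, 0], 0, 0],
])

```text
clock: 7.45
tool_pos: [577.3, -186.5, 184.3]
tcp_rot: [-0.002, 0.973, 0.233, -0.002]
wrist_force: [0.7, 0.1, -2.2]
width: 0.403
```

Run:
```python
from h import *
s=get_state();p=s["tool_pos"];print(s["clock"],p,s["wrist_force"],s["ft_torque"],s["width"])
a=grab_frame("scene")
for l in("lid_knob","lid"):
    for d in spot_point("scene",l)[:3]: print(l,np.round(d["point"]),round(d["conf"],2),np.round(proj("scene",d["point"])[0]))
o=(120,170);S=5;im=cv2.resize(a[170:290,120:270],None,fx=S,fy=S,interpolation=cv2.INTER_CUBIC)
im=cv2.convertScaleAbs(im,alpha=1.8)
th=np.linspace(0,2*np.pi,73)
def draw(x,y,z,r,col):
    P=proj("scene",np.c_[x+r*np.cos(th),y+r*np.sin(th),0*th+z])
    for u in P: cv2.circle(im,tuple(int(i) for i in np.round((u-o+.5)*S-.5)),1,col,-1)
zb=p[2]-35.1
draw(p[0]-2,p[1]-1,zb+17,83,(0,0,255))
draw(578.6,-190,126,86,(0,255,0))
cv2.imwrite("pics/c4.png",im)
```

```text
7.45 [ 577.30537493 -186.49818756  184.27595799] [ 0.72098605  0.06352554 -2.19811873] [-0.01635355  0.00485132 -0.03278582] 0.40268313925176763
lid_knob [189. 330.  47.] 0.81 [373. 152.]
lid_knob [ 576. -190.  200.] 0.73 [182. 225.]
lid_knob [ 576. -190.  153.] 0.59 [185. 235.]
lid [190. 328.   1.] 0.75 [369. 161.]
lid [ 577. -191.  149.] 0.71 [185. 236.]
```

View pics/c4.png

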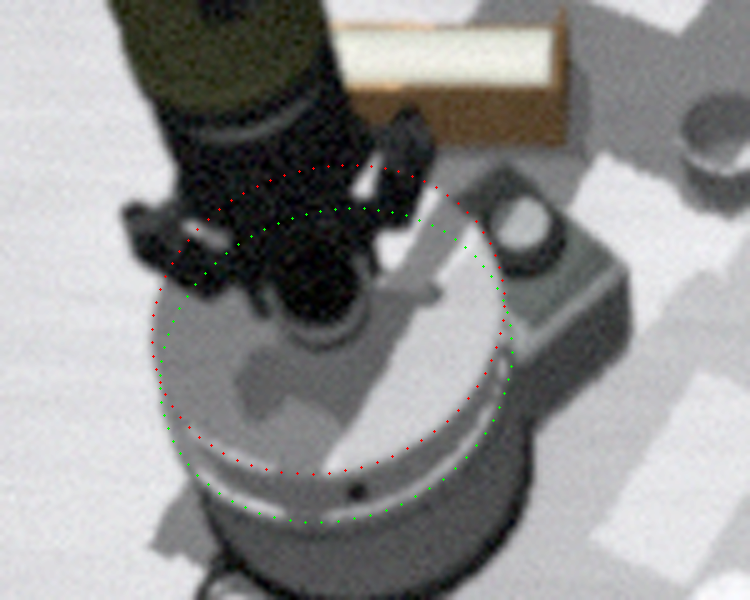

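The overlay matches both the lid disc and the rim, so the axis of the lid lies at TCP−(2,1) mm. Correct by (+3.3,−2.5) mm and feel downwards.

Call:
play_rows([
  [[0.33, -0.25, 0], 0, 0],
  [[0, 0, -0.7], 0, 0],
  [[0, 0, -0.7], 0, 0],
  [[0, 0, 0], 0, 0],
  [[0, 0, -0.3], 0, 0],
  [[0, 0, -0.3], 0, 0],
  [[0, 0, -0.2], 0, 0],
  [[0, 0, 0], 0, 0],
])

```text
clock: 8.27
tool_pos: [581.6, -190.6, 163.7]
tcp_rot: [-0.0, 0.973, 0.232, -0.0]
wrist_force: [0.2, -0.2, -2.3]
width: 0.401
```

Call:
play_rows([
  [[-0.1, 0.1, -0.2], 0, 0],
  [[0, 0, -0.2], 0, 0],
  [[0, 0, -0.2], 0, 0],
  [[0, 0, 0], 0, 0],
])

```text
clock: 8.6
tool_pos: [580.7, -189.6, 157.8]
tcp_rot: [-0.0, 0.973, 0.232, -0.0]
wrist_force: [-0.4, 0.3, -1.7]
width: 0.403
```

Call:
play_rows([
  [[0, 0, -0.2], 0, 0],
  [[0, 0, -0.2], 0, 0],
  [[0, 0, -0.2], 0, 0],
  [[0, 0, 0], 0, 0],
])

```text
clock: 8.93
tool_pos: [581.2, -189.8, 152.9]
tcp_rot: [0.0, 0.973, 0.232, 0.0]
wrist_force: [-1.4, 0.5, 4.9]
width: 0.403
```

Call:
play_rows([
  [[0, 0, -0.2], 0, 0],
  [[0, 0, -0.2], 0, 0],
  [[0, 0, -0.1], 0, 0],
  [[0, 0, 0], 0, 0],
])

```text
clock: 9.27
tool_pos: [581.2, -189.8, 149.2]
tcp_rot: [0.0, 0.973, 0.232, 0.001]
wrist_force: [-3.4, 0.7, 8.8]
width: 0.402
```

Call:
play_rows([
  [[0, 0, -0.1], 0, 0],
  [[0, 0, -0.1], 0, 0],
  [[0, 0, -0.05], 0, 0],
  [[0, 0, 0], 0, 0],
  [[0, 0, 0], 0, 0],
  [[0, 0, 0], 0, 0],
])

```text
clock: 9.77
tool_pos: [581.3, -189.9, 149.1]
tcp_rot: [0.001, 0.973, 0.232, 0.001]
wrist_force: [-6.5, 0.7, 20.7]
width: 0.403
```

Run:
```python
from h import *
s=get_state();p=s["tool_pos"];print(s["clock"],p,s["wrist_force"],s["ft_torque"],s["width"])
a=grab_frame("scene")
o=(120,170);S=5;im=cv2.convertScaleAbs(cv2.resize(a[170:290,120:270],None,fx=S,fy=S,interpolation=cv2.INTER_CUBIC),alpha=1.8)
th=np.linspace(0,2*np.pi,73)
for z,r,c in((143,83,(0,0,255)),(126,86,(0,255,0))):
    for u in proj("scene",np.c_[578.6+r*np.cos(th),-190+r*np.sin(th),0*th+z]): cv2.circle(im,tuple(int(i) for i in np.round((u-o+.5)*S-.5)),1,c,-1)
cv2.imwrite("pics/c5.png",im)
```

```text
9.7667 [ 581.25322501 -189.89341746  149.09290026] [-6.51694834  0.68042915 20.68082452] [ 0.75920003  1.29626875 -0.01799601] 0.4034741933555877
```

View pics/c5.png

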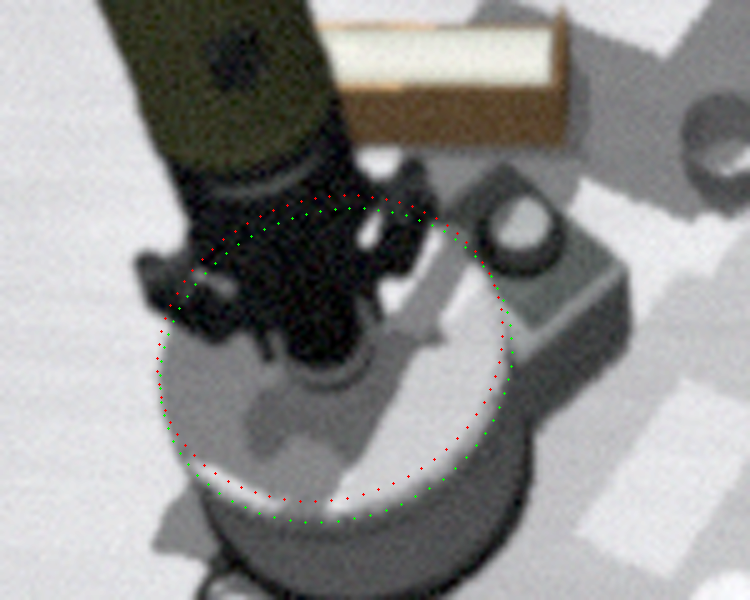

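The lid is home: TCP z stopped at 149.1 mm, as predicted, while the force rose from 9 to 21 N. The crop shows the disc flush on the rim, with the button out at about (525,222) in the crop. Handing in.

```bash
python3 -c "
from rig import *
print(close_job()); s=get_state(); print(s['clock'],s['tool_pos'],s['wrist_force'],s['width'])"
```

```text
the job is handed in; nothing more can be done
None
the job is handed in; nothing more can be done
```

The job is handed in at about 10 s of the 54 s allowed, with the gripper still holding the steel lid down on the mill. The hand-in reports no verdict, so this rests on my own checks.

- **Button:** I pressed it with the shut fingers. The TCP ended 6 mm below the cap's rest height with the force up to 12.8 N, above the 5 N it needs when fully in. I then lifted off and let it out before picking up the lid, and it looks out in the last picture.
- **Lid over the pin:** I took the lid by its knob, using the steel one and leaving the brown look-alike. It went down over the pin on the first try, with no sliding about needed. It passed the height where it would ride on the tip without any rise in force.
- **Pressed down:** the lid stopped at its home height, TCP z 149.1 mm, just as worked out beforehand. The force then rose from 9 to 21 N with no further movement, so it is against the rim. The last picture shows it flush and level.
- **Loose ends:** there is a steady side force of 6.5 N on the wrist, most likely the bush leaning on the pin within its 1.5 mm of play. The joint values themselves can't be read. I saw nothing disturbed in the views I took, but I did not measure the jar, measure, spatula or film again at the end.

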